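# Trip test on a portable power unit

## Task

Check the earth-leakage trip of the portable power unit on the desk: swing the yellow hasp up off its staple and right over, well clear of the blue test button, press the button fully in so that the red lever drops by itself, then lift the red lever back up until it stays fully home. Leave the hasp open and do not disturb the loose things on the desk.

Things in the scene. Friction and masses are not known exactly. Their poses are not given: they have to be found in the camera images.
- unit: portable power unit, fixed: grey enclosure leaning in an orange cage of 22 mm tubes, 350 wide (y), 290 deep (x), 361 mm tall. Origin on the desk under its centre, x to its rear, z up. A 16 mm tube crosses over the face along y at x -28, z 350 mm and blocks a vertical tool above the button: come in square to the face, tilted 32 degrees. From its ends (y +-165) tubes run to the rear and down.
- panel: face of the enclosure, 220 mm up the slope (x) by 310 mm wide (y); origin at the centre of its surface, 135 mm above the desk; z points out of the face (32 degrees from vertical, towards the robot), x up the slope, y to the robot's left. The other parts are given in this frame.
- hasp (a joint): yellow steel hasp strap, 132 mm long (y), 30 wide (x), 4 thick, 80 g, lying over the blue button 30 mm above the face, slotted over a staple 46 mm tall at panel (-20, 0). Hinge axis along panel x. 0 = shut, grows as the tab lifts and swings over to -y, 1.57 = straight out of the face, 2.6 = open stop. Loose hinge: falls shut before about 1.3, open past about 1.85. Clear of the button above 2.0.
- hasp_hinge (a point): point on the hasp's hinge axis, at panel (-20, -85, 30) mm, turns with the panel
- hasp_tab (a point): centre of the hasp's end tab (34 mm long, 30 wide along panel x, 8 thick), 115 mm from the hinge; shut, at panel (-20, 30, 30) mm. It can be pinched across its 30 mm width (26 mm free under it); the strap then turns between the pads.
- test (a joint): blue round test button, 34 mm across, in a black collar 48 mm across and 12 mm tall. Joint 0 = out, 0.010 = fully in (m), pushed along -z of the panel, springs back; needs about 6 N. Pushed beyond about 0.0075 it trips the lever.
- test_top (a point): centre of the button's top, at panel (-20, -30, 24) mm when out
- lever (a joint): red lever handle (20 mm along x, 34 along y, 50 long, on a 12 mm steel stem), 250 g, swinging about an axis along panel y. 0 = up, home, leaning 0.76 rad up the slope from the face's normal, 0.2 rad past plumb; 1.2 = dropped, leaning 0.44 rad down the slope. Its own weight holds it: it falls home when lifted to below 0.2, and drops again when above; lifting takes about 2 N at the tip. Rigid stop at home.
- lever_pivot (a point): the lever's pivot, in the face surface at panel (-20, 110, 0) mm
- lever_tip (a point): end of the red handle, 91 mm from the pivot
- red_plug: red industrial plug lying loose, 130 mm long (x), 60 mm high; origin under its middle; leave alone
- blue_plug: blue industrial plug lying loose, 130 mm long (x), 60 mm high; origin under its middle; leave alone
- tester: grey and orange test instrument, 200 x 100 x 57 mm, loose; origin under its middle; leave alone
- mug: white mug, 80 mm across, 95 mm tall, loose; leave alone
- tape: yellow roll of tape, 100 mm across, 40 mm high, loose; leave alone
- driver: screwdriver, 200 mm long, loose; leave alone

How it is judged:
By the outcome, as a careful person would: the job done as asked, in the order asked, and still so for the second after the job is handed in, with the robot touching nothing.
It also fails if it takes over 53 s, if anything falls off the work surface, if the arm or the gripper's body presses on something with over 40 N, if the wrist force passes 120 N, or if a joint passes its speed limit or range.

## Robot

A 6-joint arm with a two-finger parallel gripper is mounted at the origin on the work surface. World frame = base frame: x ahead of the robot, y to its left, z up, the work surface at z = 0. Lengths are in mm, angles in degrees, forces in N, time in s.
With the tool pointing down it reaches from about 350 to 850 mm from the base axis. Payload 8.1 kg.
Tool frame: the origin (TCP) lies at the very end of the fingers, on their centre line; the grasp point (between the pads) lies 19 mm behind it (tcp_to_grasp is the distance from the TCP to the grasp point, in mm); z points along the fingers, x is the direction in which the jaws open and shut, and the axes are right-handed (so a half turn about z gives the same grasp; the last joint's range is limited). The gripper opens to 85 mm and grips with 20 to 120 N. Pads are 22 mm wide; open, the fingers measure 114 mm over their backs; the gripper's body (76 mm by 85 mm) begins 54 mm behind the grasp point. The pads swing forward as they close: fully open they stand 13 mm farther back than shut.
Start: joints at [67.586, 7.471, 85.268, -0, 87.261, -4.893], TCP at [180.612, 572.175, 231.292] pointing down, gripper open.
Joint ranges: [-169.43, 169.43], [-51.17, 129.36], [1.28, 143.12], [-76.62, 256.62], [0, 156.53], [-152.29, 152.29]. Speed limits (degrees/s): [136.94, 136.94, 159.86, 180, 180, 180].

## Interface

Orientations are given as [roll, pitch, yaw] about the fixed x, y, z axes, in that order (R = Rz(yaw) Ry(pitch) Rx(roll)).
In Python, from bench import * gives the robot as it stands. The module is installed in compiled form; this text tells all that it offers.
- The arm moves only by the tool apply_moves, never from a script. Its argument "targets" is text: rows parted by semicolons, each of 7 numbers parted by spaces: the turn, a rotation vector about the tool's x, y, z in rad, then the shift along the tool's x, y, z in cm, then the finger opening in cm, from 0 to 8.54. A call has exactly 5 rows; each row is the pose to reach, as a shift and turn from the pose commanded when the call began, along the tool's axes at that moment; what a row does not reach only later rows make up. A row lasts 1/10 s, in which the tool goes at most 50 mm and 8.59 degrees, less where a joint would pass 70% of its speed; a pose out of reach is approached as far as the arm can. A call with a gripper value outside its range is refused whole. The fingers move at their own pace and stop on an object; "force" is the grip in N (left out, the last holds). Time passes only in rows, so rows that repeat a pose let the fingers close, or fill a call up. It gives the time, the measured TCP pose, the force and the opening at its end, in the units of the state.
- sense(): the state, without advancing time (a new reading comes with each control period).
- snapshot(name): name is "scene" or "top"; returns the picture (420x560x3 uint8, red, green, blue); there is no depth.
- camera_model(name): a dict with "fx", "fy", "cx", "cy" (pixels), "position" and "attitude" of the camera in the world. Camera axes: x right, y up, looking along -z (the intrinsics and any distortion apply to the point x, -y, -z); pixel columns grow to the right and rows downward; lengths in mm; the calibration is good to about 2 mm. A picture is of the moment at which its call begins. camera_model takes no time and is no camera call.
- hand_in(): hands the job in, once; it reports no verdict.
Trained networks look in the newest picture that a camera, given by its name, has taken for a name from the list of things; names that differ only in an ending like _2 or _b are one class to them, and where a whole thing is asked for, a point or a joint stands for the part that bears it (a point fixed in the world has none). Each returns a list of dicts, best first, with "confidence" (0 to 1); they miss things now and then, are a little off and sometimes report something else, mostly with a low value. They report only what shows in the picture. A call takes as long as a camera call.
- recognise(camera, query): "at" ([row, column] in pixels, amid what is visible of it).
- place_of(camera, query): "at" ([row, column] in pixels: a listed point, or the origin of a listed thing).
The state is a dict: "time": time; "joint_pos": joint angles; "qd": joint speeds; "joint_efforts": joint torques, N m; "tool_pos": TCP position; "tcp_rot": TCP orientation; "ft_force": force on the tool from outside, world axes, zero at the start; "wrist_torque": the same for the moment, N m; "finger_gap": finger opening in mm.
Only numpy, scipy, OpenCV 4.12 (cv2) and the standard library are available. Lean on these libraries where they do the work, as an engineer would, in place of code of your own. Each camera call takes 0.05 s, during which the arm holds its last target. There are 200 camera calls.

## Working session

There is one attempt and no reset: what is moved stays moved. The work goes in short steps, Python scripts to look and compute and a tool call to move; the robot and the scene stay as the last step left them, time stands still between calls to the robot, and variables do not carry over. Pictures are saved under pics/ and viewed, about 8 in all and at most 12, crops included, and the job is handed in when it is done.

Besides the shell and the picture viewer there is one more tool, called as name(argument=value, ...) on one line, values as JSON. apply_moves: Moves the arm, as the interface text tells. Its arguments: {"type":"object","properties":{"targets":{"type":"string"},"force":{"type":"number"}},"required":["targets"]}

```bash
mkdir -p pics; cat > h.py <<'E'
from bench import *
import numpy as np, cv2
from scipy.spatial.transform import Rotation as Ro
def save(n,f): cv2.imwrite('pics/'+f,snapshot(n)[:,:,::-1])
E
python3 - <<'E'
from h import *
s=sense();print(s)
for c in ('scene','top'):
    print(c,camera_model(c)); save(c,c+'0.png')
    for q in ('unit','panel','hasp_hinge','hasp_tab','test_top','lever_pivot','lever_tip','hasp','lever'):
        print(q,[(np.round(d['at'],1).tolist(),round(d['confidence'],2)) for d in place_of(c,q)[:2]])
a=cv2.imread('pics/scene0.png');b=cv2.imread('pics/top0.png')
E
```

```text
{'time': 0.0, 'joint_pos': array([ 6.75878772e+01,  7.51623451e+00,  8.53300282e+01,  6.16318055e-04,
        8.72584315e+01, -4.89211205e+00]), 'qd': array([ 0.01633238,  0.07836097, -0.02068612,  0.0307547 ,  0.01795565,
       -0.03399071]), 'joint_efforts': array([-3.70268936e-04, -5.69402575e+01, -5.00543869e+01, -1.00783095e-04,
        1.43653736e-02,  5.11956489e-05]), 'tool_pos': array([180.38355387, 571.68034586, 230.22547748]), 'tcp_rot': array([-1.79990458e+02,  1.04260401e-01,  7.24799678e+01]), 'ft_force': array([ 0.41254198, -0.05176743, -0.64500877]), 'wrist_torque': array([ 0.0407162 ,  0.01891898, -0.03167273]), 'finger_gap': 85.45760082112938}
scene {'fx': 392.69947122272197, 'fy': 392.69947122272197, 'cx': 285.8126562882742, 'cy': 203.4935738075859, 'position': array([1005.32254849, -582.59844091,  966.59048606]), 'attitude': array([41.45152967,  0.44581457, 36.13569251])}
unit [([261.1, 261.1], 0.85)]
panel [([233.5, 262.0], 0.8), ([215.0, 259.4], 0.68)]
hasp_hinge [([356.4, 226.8], 0.75), ([241.8, 231.6], 0.63)]
hasp_tab [([221.6, 342.4], 0.74), ([215.1, 259.4], 0.51)]
test_top [([226.9, 243.0], 0.43)]
lever_pivot [([208.2, 277.9], 0.68)]
lever_tip [([186.2, 287.2], 0.79)]Traceback (most recent call last):
  File "<stdin>", line 6, in <module>
ValueError: it knows: blue_plug, driver, hasp_hinge, hasp_tab, lever_pivot, lever_tip, mug, panel, red_plug, tape, test_top, tester, unit
```

View pics/scene0.png

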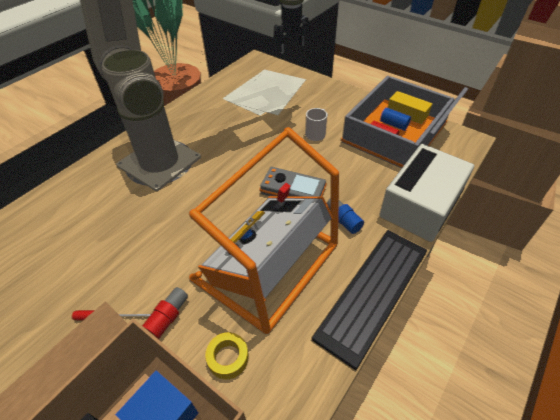

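The scene view shows the unit from behind: the orange cage spans columns 190-340, with the lever at about (190, 283) and the hasp and button at about (230, 245). Next I'll take the top view and fit the unit pose.

```bash
cat >> h.py <<'E'
c32,s32=np.cos(np.radians(32)),np.sin(np.radians(32))
Rp=np.array([[c32,0,-s32],[0,1,0],[s32,0,c32]])  # panel->unit (cols x,y,z)
def proj(P,m):
    R=Ro.from_euler('xyz',m['attitude'],degrees=True).as_matrix()
    q=(np.atleast_2d(P)-m['position'])@R
    return np.c_[m['cy']+m['fy']*q[:,1]/q[:,2], m['cx']-m['fx']*q[:,0]/q[:,2]]  # row,col
def rowcol(P,m):
    return proj(P,m)
E
python3 - <<'E'
from h import *
save('top','top0.png');print(camera_model('top'))
for q in ('unit','panel','hasp_hinge','hasp_tab','test_top','lever_pivot','lever_tip','mug','tape','tester','red_plug','blue_plug','driver'):
    print(q,[(np.round(d['at'],1).tolist(),round(d['confidence'],2)) for d in place_of('top',q)[:2]])
im=cv2.imread('pics/top0.png')
E
```

```text
{'fx': 510.7369028414754, 'fy': 510.7369028414754, 'cx': 281.56730308418116, 'cy': 212.81009660228847, 'position': array([ 422.65430882,   21.79232178, 1613.02104393]), 'attitude': array([  4.72335522,  -1.52061675, -88.89799325])}
unit [([207.4, 314.4], 0.97)]
panel [([203.0, 313.0], 0.56)]
hasp_hinge [([213.3, 344.9], 0.57), ([213.7, 302.6], 0.55)]
hasp_tab [([212.1, 305.2], 0.71)]
test_top []
lever_pivot [([210.4, 274.7], 0.79)]
lever_tip [([201.8, 275.1], 0.42)]
mug [([266.8, 126.7], 0.66)]
tape [([177.3, 397.9], 0.56)]
tester [([236.2, 220.0], 0.83), ([178.0, 397.8], 0.68)]
red_plug [([238.4, 399.5], 0.67)]
blue_plug [([173.8, 231.5], 0.87)]
driver [([278.8, 427.1], 0.69)]
```

View pics/top0.png

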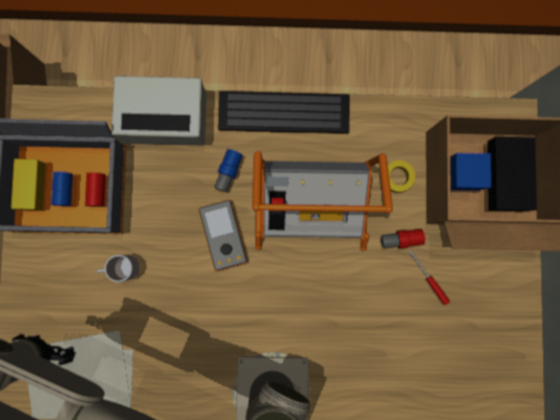

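The top view shows the unit at rows 150-250, columns 250-390, nearly aligned with the base. The cross tube is at row 207, with the hasp at about (215, 322) and the lever at about (205, 277). The tester, mug, plugs and driver all stand clear of it.

```bash
cat >> h.py <<'E'
PT=dict(unit=(0,0,0),panel=(0,0,0),hasp_hinge=(-20,-85,30),hasp_tab=(-20,30,30),test_top=(-20,-30,24),lever_pivot=(-20,110,0),
 lever_tip=(-20+91*np.sin(.76),110,91*np.cos(.76)))
def p2u(p): return Rp@np.array(p,float)+[0,0,135]
def unit2w(u,pose):
    x,y,a=pose; return Ro.from_euler('z',a).apply(u)+[x,y,0]
def pw(p,pose): return unit2w(p2u(p),pose)
E
python3 - <<'E'
from h import *
from scipy.optimize import least_squares
obs={'scene':dict(unit=(261.1,261.1),panel=(233.5,262),hasp_hinge=(241.8,231.6),hasp_tab=(215.1,259.4),test_top=(226.9,243),lever_pivot=(208.2,277.9),lever_tip=(186.2,287.2)),
'top':dict(unit=(207.4,314.4),panel=(203,313),hasp_hinge=(213.3,344.9),hasp_tab=(212.1,305.2),lever_pivot=(210.4,274.7),lever_tip=(201.8,275.1))}
# cage tube ends read by eye (top)
M={c:camera_model(c) for c in obs}
def res(p,k=False):
    r=[]
    for c in obs:
        for q,o in obs[c].items():
            P=unit2w(np.zeros(3),p) if q=='unit' else pw(PT[q],p)
            e=proj(P,M[c])[0]-o; r.append(e)
            if k: print(c,q,e.round(1))
    return np.ravel(r)
best=least_squares(res,[430,-80,0],loss='soft_l1',f_scale=2)
print(best.x,np.degrees(best.x[2]),best.cost); res(best.x,True)
np.save('pose.npy',best.x)
vis=[]
for c,(r0,c0) in dict(scene=(160,180),top=(130,235)).items():
    im=cv2.imread(f'pics/{c}0.png'); S=4
    im=cv2.resize(im,None,fx=S,fy=S,interpolation=cv2.INTER_CUBIC)
    def d(P,col):
        a=proj(P,M[c])[0]; cv2.circle(im,(int((a[1]+.5)*S),int((a[0]+.5)*S)),4,col,-1)
    for q in PT:
        if q!='unit': d(pw(PT[q],best.x),(255,0,255))
    for x in (-110,110):
        for y in (-155,155): d(pw((x,y,0),best.x),(0,255,0))
    for y in (-165,0,165): d(unit2w(np.array([-28,y,350]),best.x),(255,255,0))
    for x in (-145,145):
        for y in (-175,175): d(unit2w(np.array([x,y,0]),best.x),(0,0,255))
    vis.append(im[r0*S:(r0+150)*S,c0*S:(c0+165)*S])
v=cv2.resize(np.hstack(vis),(800,364)); 
cv2.imwrite('pics/ov_s.png',vis[0]);cv2.imwrite('pics/ov_t.png',vis[1])
E
```

```text
[ 574.17281169 -110.47516725  -62.80543731] -3598.486488166473 38.11323474446016
scene unit [-1.4  3.4]
scene panel [-2.  0.]
scene hasp_hinge [ 2.3 -0.3]
scene hasp_tab [ 0.3 -0.7]
scene test_top [4.8 2.9]
scene lever_pivot [-2.5  2.8]
scene lever_tip [ 0.3 -1.5]
top unit [ 0.6 -3.8]
top panel [0.7 1.5]
top hasp_hinge [ 1.1 -0.4]
top hasp_tab [ 2.5 -0.5]
top lever_pivot [-0.4  2. ]
top lever_tip [-1.2  2.1]
```

View pics/ov_s.png

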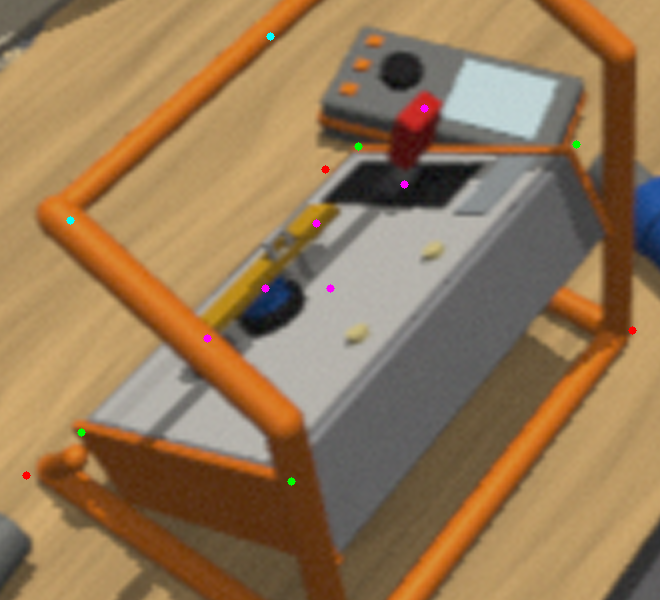

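View pics/ov_t.png

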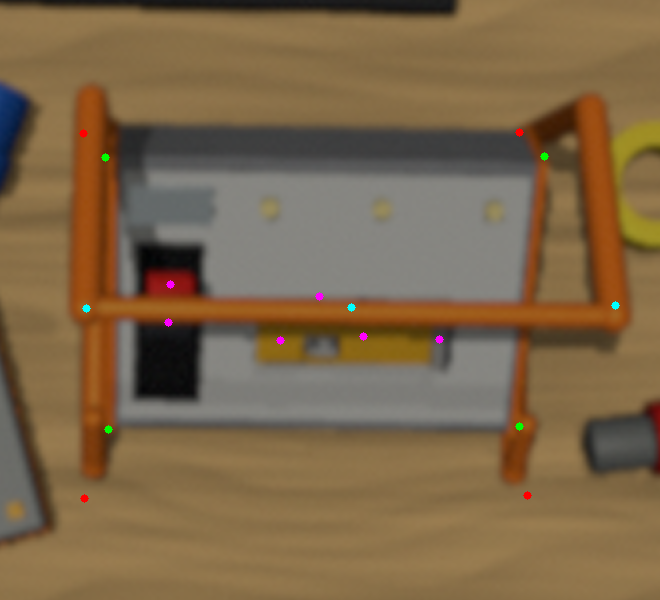

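The overlays agree to about 2-3 mm. In the top crop the hasp's lower edge is at row 362, so its centre is at 344 against 340 predicted. I'll refit with features read by eye and plan the poses.

```bash
cat > fit.py <<'E'
from h import *
from scipy.optimize import least_squares
M={c:camera_model(c) for c in ('scene','top')}
O={'scene':(160,180),'top':(130,235)}
F=[('top','u',(-28,-165,350),(612,314)),('top','u',(-28,165,350),(90,310)),('top','p',(-20,0,44),(322,344)),('top','p',(-20,47,30),(257,344)),
('top','p',(-20+91*np.sin(.76),110,91*np.cos(.76)),(171,283)),
('scene','u',(-28,-165,350),(60,212)),('scene','u',(-28,0,350),(270,37)),('scene','p',(-20,47,30),(328,214)),('scene','p',(-20,0,44),(279,238)),
('scene','p',(-20+85*np.sin(.76),110,85*np.cos(.76)),(418,110)),('scene','p',(-20,-30,12),(272,305)),('top','p',(-20,110,0),(168,325)),]
def res(p,k=False):
    r=[]
    for c,t,P,o in F:
        w=unit2w(np.array(P,float),p) if t=='u' else pw(P,p)
        o=np.array([O[c][0]+o[1]/4-.5,O[c][1]+o[0]/4-.5]); e=proj(w,M[c])[0]-o; r.append(e)
        if k: print(c,P,e.round(1))
    return np.ravel(r)
b=least_squares(res,[574,-110,.02],loss='soft_l1',f_scale=1).x
print(b,np.degrees(b[2])); res(b,True); np.save('pose.npy',b)
for q in PT: print(q,pw(PT[q],b).round(1))
E
python3 fit.py
```

```text
[ 5.71993009e+02 -1.11175364e+02  1.16492904e-02] 0.6674551762976778
top (-28, -165, 350) [-0.2  0.9]
top (-28, 165, 350) [-0.5 -0.8]
top (-20, 0, 44) [2.1 0.5]
top (-20, 47, 30) [-0.3  0.1]
top (np.float64(42.69185150506017), 110, np.float64(65.96007697742237)) [0.6 0.2]
scene (-28, -165, 350) [1.1 0.9]
scene (-28, 0, 350) [-0.6 -0.7]
scene (-20, 47, 30) [-1.8  0.5]
scene (-20, 0, 44) [-0.8 -0.6]
scene (np.float64(38.55832283439686), 110, np.float64(61.61106091297694)) [0.9 1. ]
scene (-20, -30, 12) [-1.  -0.2]
top (-20, 110, 0) [-0.5  0.3]
unit [ 572.  -111.2  135. ]
panel [ 572.  -111.2  135. ]
hasp_hinge [ 540.1 -196.6  149.8]
hasp_tab [538.8 -81.6 149.8]
test_top [ 542.7 -141.5  144.8]
lever_pivot [553.8  -1.4 124.4]
lever_tip [572.   -1.2 213.6]
```

```bash
cat >> h.py <<'E'
def Rpan(pose): return Ro.from_euler('z',pose[2]).as_matrix()@Rp
def plan(wps,pose=None,gap=8.54):
    """wps: list of panel TCP points (mm) ; tool square to the face, jaw along panel x. prints rows"""
    pose=np.load('pose.npy'); A=Rpan(pose)
    T=Ro.from_matrix(np.c_[A[:,0],-A[:,1],-A[:,2]])
    s=sense(); R0=Ro.from_euler('xyz',s['tcp_rot'],degrees=True); p0=s['tool_pos']
    w=(R0.inv()*T).as_rotvec(); n=max(1,np.ceil(np.degrees(np.linalg.norm(w))/8.4))
    pts=[p0]+[pw(p,pose) for p in wps]; path=[]
    for a,b in zip(pts,pts[1:]):
        m=int(max(1,np.ceil(np.linalg.norm(b-a)/48))); path+= [a+(b-a)*i/m for i in range(1,m+1)]
    N=max(len(path),int(n)); path+= [path[-1]]*(N-len(path))
    for k,p in enumerate(path):
        d=R0.inv().apply(p-p0)/10; ww=w*min(1,(k+1)/n)
        print(' '.join(f'{v:.3f}' for v in ww),' '.join(f'{v:.2f}' for v in d),gap,';')
def where():
    pose=np.load('pose.npy'); s=sense(); A=Rpan(pose)
    print('panel',((s['tool_pos']-pw((0,0,0),pose))@A).round(1),'F',(s['ft_force']@A).round(1),'gap',round(s['finger_gap'],1),'t',s['time'],'rot',s['tcp_rot'].round(1),'q',s['joint_pos'].round(0))
E
python3 -c "
from h import *
where();plan([(-20,30,130)])"
```

```text
panel [-274.1  687.9  284.8] F [ 0.6 -0.6  0.3] gap 85.6 t 1.1 rot [-180.    -0.    72.5] q [68.  7. 85.  0. 87. -5.]
-0.035 0.048 0.122 -3.33 3.05 -0.02 8.54 ;
-0.070 0.097 0.244 -6.65 6.10 -0.04 8.54 ;
-0.105 0.145 0.366 -9.98 9.15 -0.06 8.54 ;
-0.140 0.193 0.488 -13.30 12.20 -0.08 8.54 ;
-0.175 0.241 0.609 -16.63 15.25 -0.11 8.54 ;
-0.210 0.290 0.731 -19.96 18.30 -0.13 8.54 ;
-0.245 0.338 0.853 -23.28 21.35 -0.15 8.54 ;
-0.280 0.386 0.975 -26.61 24.40 -0.17 8.54 ;
-0.315 0.434 1.097 -29.93 27.45 -0.19 8.54 ;
-0.350 0.483 1.219 -33.26 30.50 -0.21 8.54 ;
-0.350 0.483 1.219 -36.58 33.55 -0.23 8.54 ;
-0.350 0.483 1.219 -39.91 36.60 -0.25 8.54 ;
-0.350 0.483 1.219 -43.24 39.65 -0.27 8.54 ;
-0.350 0.483 1.219 -46.56 42.70 -0.29 8.54 ;
-0.350 0.483 1.219 -49.89 45.75 -0.32 8.54 ;
-0.350 0.483 1.219 -53.21 48.80 -0.34 8.54 ;
```

apply_moves(targets="-0.035 0.048 0.122 -3.3 3.0 0 8.54; -0.07 0.097 0.244 -6.6 6.1 0 8.54; -0.105 0.145 0.366 -10 9.1 0 8.54; -0.14 0.193 0.488 -13.3 12.2 0 8.54; -0.175 0.241 0.61 -16.6 15.2 -0.1 8.54")

```text
time: 1.6
tool_pos: [276.2, 366.5, 232.2]
tcp_rot: [174.6, -16.1, 37.8]
ft_force: [1.4, -0.7, 0.4]
finger_gap: 85.2
```

```bash
python3 -c "
from h import *
where();plan([(-20,30,130)])"
```

```text
panel [-194.6  481.1  236.2] F [ 1.4 -0.7 -0.4] gap 85.2 t 1.6 rot [174.6 -16.1  37.8] q [ 54. -29. 119. -10.  77.  18.]
-0.035 0.048 0.121 -0.95 4.40 0.12 8.54 ;
-0.069 0.096 0.242 -1.89 8.80 0.24 8.54 ;
-0.104 0.144 0.362 -2.84 13.20 0.37 8.54 ;
-0.138 0.191 0.483 -3.79 17.60 0.49 8.54 ;
-0.173 0.239 0.604 -4.73 22.00 0.61 8.54 ;
-0.173 0.239 0.604 -5.68 26.40 0.73 8.54 ;
-0.173 0.239 0.604 -6.62 30.80 0.85 8.54 ;
-0.173 0.239 0.604 -7.57 35.20 0.98 8.54 ;
-0.173 0.239 0.604 -8.52 39.60 1.10 8.54 ;
-0.173 0.239 0.604 -9.46 44.00 1.22 8.54 ;
-0.173 0.239 0.604 -10.41 48.40 1.34 8.54 ;
```

apply_moves(targets="-0.035 0.048 0.121 -0.9 4.4 0.1 8.54; -0.07 0.096 0.242 -1.9 8.8 0.2 8.54; -0.104 0.144 0.362 -2.8 13.2 0.4 8.54; -0.138 0.191 0.483 -3.8 17.6 0.5 8.54; -0.173 0.239 0.604 -4.7 22 0.6 8.54")

```text
time: 2.1
tool_pos: [390.5, 179.8, 231.2]
tcp_rot: [178.9, -30.9, 0.8]
ft_force: [0.6, 0.6, 0.2]
finger_gap: 85.2
```

```bash
python3 -c "
from h import *
where();plan([(-20,30,130)])"
```

```text
panel [-100.1  293.   176. ] F [ 0.6  0.6 -0.2] gap 85.2 t 2.1 rot [178.9 -30.9   0.8] q [ 31. -51. 135. -17.  70.  33.]
0.018 0.020 0.002 1.34 4.37 0.82 8.54 ;
0.018 0.020 0.002 2.69 8.74 1.64 8.54 ;
0.018 0.020 0.002 4.03 13.11 2.46 8.54 ;
0.018 0.020 0.002 5.37 17.48 3.28 8.54 ;
0.018 0.020 0.002 6.72 21.86 4.10 8.54 ;
0.018 0.020 0.002 8.06 26.23 4.92 8.54 ;
```

```bash
python3 -c "
from h import *
plan([(-60,160,130),(-20,30,90)])"
```

```text
0.018 0.020 0.002 1.02 3.31 1.19 8.54 ;
0.018 0.020 0.002 2.04 6.61 2.38 8.54 ;
0.018 0.020 0.002 3.06 9.92 3.57 8.54 ;
0.018 0.020 0.002 4.08 13.22 4.76 8.54 ;
0.018 0.020 0.002 5.43 17.53 6.15 8.54 ;
0.018 0.020 0.002 6.79 21.84 7.54 8.54 ;
0.018 0.020 0.002 8.14 26.15 8.92 8.54 ;
```

apply_moves(targets="0.018 0.02 0.002 1.2 4.2 1.5 8.54; 0.018 0.02 0.002 2.4 8.8 3.2 8.54; 0.018 0.02 0.002 4.1 13.2 4.8 8.54; 0.018 0.02 0.002 5.4 17.5 6.2 8.54; 0.018 0.02 0.002 6.8 21.9 7.6 8.54")

```text
time: 2.6
tool_pos: [484.8, -25.9, 208.6]
tcp_rot: [-180.0, -32.3, 0.9]
ft_force: [0.0, 1.4, 0.8]
finger_gap: 85.4
```

```bash
python3 -c "
from h import *
where();plan([(-20,30,90),(-20,30,14)])"
```

```text
panel [-34.1  86.3 108.1] F [0.5 1.4 0.6] gap 85.4 t 2.6 rot [-180.   -32.3    0.9] q [-16. -46. 136.  10.  60. -19.]
-0.002 -0.005 0.003 0.69 2.82 0.90 8.54 ;
-0.002 -0.005 0.003 1.38 5.64 1.81 8.54 ;
-0.002 -0.005 0.003 1.36 5.65 5.61 8.54 ;
-0.002 -0.005 0.003 1.34 5.66 9.41 8.54 ;
```

apply_moves(targets="0 0 0 1.2 4.4 1 8.54; 0 0 0 1.2 4.4 1 8.54; 0 0 0 1.2 4.4 1 8.54; 0 0 0 1.2 4.4 1 8.54; 0 0 0 1.2 4.4 1 8.54")

```text
time: 3.1
tool_pos: [500.8, -66.1, 206.1]
tcp_rot: [-180.0, -32.2, 1.0]
ft_force: [-0.1, 1.1, -0.8]
finger_gap: 85.5
```

```bash
python3 - <<'E'
from h import *
where();plan([(-20,30,14)])
save('scene','s1.png');im=cv2.imread('pics/s1.png')[130:330,150:380];cv2.imwrite('pics/s1c.png',cv2.resize(im,None,fx=3,fy=3,interpolation=cv2.INTER_CUBIC))
E
```

```text
panel [-22.2  45.9  97.7] F [-0.5  1.1 -0.6] gap 85.5 t 3.1 rot [-180.   -32.2    1. ] q [-22. -41. 133.  14.  59. -28.]
-0.004 -0.003 0.005 0.09 0.81 4.18 8.54 ;
-0.004 -0.003 0.005 0.19 1.62 8.37 8.54 ;
```

View pics/s1c.png

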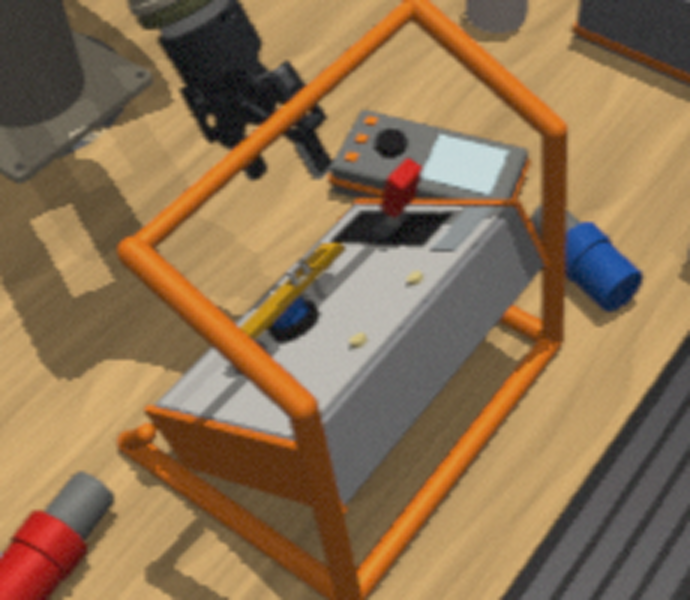

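The gripper is open in front of the bar, with fingertips at crop (170, 255) and (170, 322). Hasp, button and lever are untouched. I'll check that the TCP projection agrees.

```bash
python3 - <<'E'
from h import *
M=camera_model('scene');p=np.load('pose.npy');s=sense()
R=Ro.from_euler('xyz',s['tcp_rot'],degrees=True)
for dx in (-45,0,45):
    a=proj(s['tool_pos']+R.apply([dx,0,-13]),M)[0]; print(((a-[130,150])*3).round())
where()
E
```

```text
[174. 260.]
[173. 291.]
[172. 324.]
panel [-22.1  46.   97.8] F [-0.1  0.9  0.4] gap 85.2 t 3.15 rot [-180.   -32.2    1.1] q [-22. -41. 133.  14.  59. -28.]
```

apply_moves(targets="0 0 0 0.2 1.6 1 8.54; 0 0 0 0.2 1.6 2 8.54; 0 0 0 0.2 1.6 3.5 8.54; 0 0 0 0.2 1.6 4.5 8.54; 0 0 0 0.2 1.6 4.5 8.54")

```text
time: 3.65
tool_pos: [526.0, -81.8, 166.5]
tcp_rot: [-179.9, -31.9, 0.9]
ft_force: [-0.8, -0.1, -0.9]
finger_gap: 85.3
```

```bash
python3 - <<'E'
from h import *
where();plan([(-20,30,14)])
E
```

```text
panel [-22.   30.   50.9] F [-1.1 -0.1 -0.3] gap 85.3 t 3.65 rot [-179.9  -31.9    0.9] q [-23. -32. 132.  16.  52. -31.]
-0.005 0.001 0.004 0.20 0.01 3.69 8.54 ;
```

apply_moves(targets="0 0 0 0.2 0 2 8.54; 0 0 0 0.2 0 3.7 8.54; 0 0 0 0.2 0 3.7 8.54; 0 0 0 0.2 0 3.7 2; 0 0 0 0.2 0 3.7 2", force=30)

```text
time: 4.15
tool_pos: [548.2, -82.9, 139.6]
tcp_rot: [-180.0, -32.2, 0.9]
ft_force: [-1.4, -0.3, -0.0]
finger_gap: 58.7
```

apply_moves(targets="0 0 0 0 0 0 2; 0 0 0 0 0 0 2; 0 0 0 0 0 0 2; 0 0 0 0 0 0 2; 0 0 0 0 0 0 2")

```text
time: 4.65
tool_pos: [545.8, -82.8, 137.1]
tcp_rot: [-179.9, -31.8, 0.9]
ft_force: [-23.5, -0.5, 11.3]
finger_gap: 29.0
```

```bash
python3 - <<'E'
from h import *
where()
E
```

```text
panel [-20.8  28.7  15.5] F [-13.9  -0.3  22. ] gap 29.0 t 4.65 rot [-179.9  -31.8    0.9] q [-22. -25. 131.  16.  46. -31.]
```

apply_moves(targets="0 0 0 -0.05 0.05 -0.7 2; 0 0 0 -0.05 0.08 -1.38 2; 0 0 0 -0.05 0.25 -2.4 2; 0 0 0 -0.05 0.6 -3.6 2; 0 0 0 -0.05 0.99 -4.7 2")

```text
time: 5.15
tool_pos: [520.9, -93.1, 176.8]
tcp_rot: [-179.9, -31.9, 0.9]
ft_force: [-4.1, -4.5, -9.4]
finger_gap: 29.2
```

```bash
python3 - <<'E'
from h import *
where()
save('scene','s2.png');im=cv2.imread('pics/s2.png')[130:330,150:380];cv2.imwrite('pics/s2c.png',cv2.resize(im,None,fx=3,fy=3,interpolation=cv2.INTER_CUBIC))
E
```

```text
panel [-21.   18.6  62.4] F [-8.5 -4.5 -5.8] gap 29.2 t 5.15 rot [-179.9  -31.9    0.9] q [-25. -33. 131.  17.  54. -33.]
```

View pics/s2c.png

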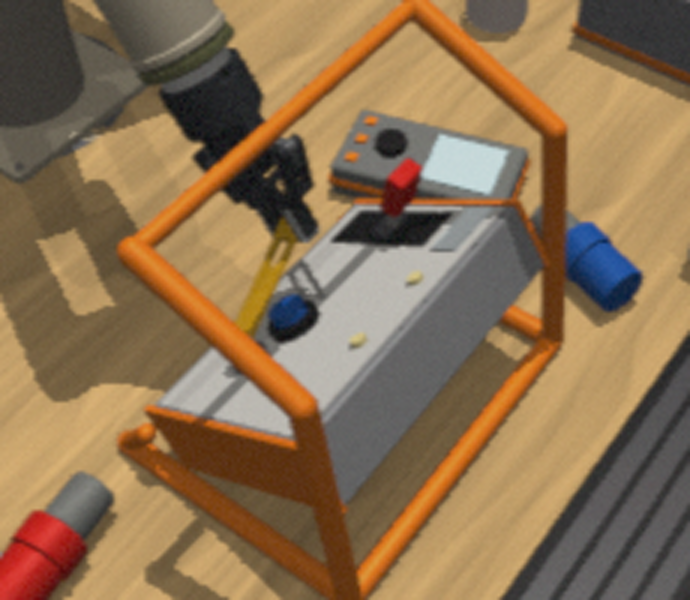

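The hasp is held in the jaws and lifted off the staple, at about 0.4 rad. Continuing the arc.

apply_moves(targets="0 0 0 0 0.83 -1.5 2; 0 0 0 0 1.87 -2.88 2; 0 0 0 0 3.09 -4.1 2; 0 0 0 0 4.5 -5.1 2; 0 0 0 0 6.0 -5.9 2")

```text
time: 5.7
tool_pos: [490.3, -153.2, 226.4]
tcp_rot: [-179.8, -31.9, 0.9]
ft_force: [-2.1, -0.9, -11.7]
finger_gap: 29.0
```

```bash
python3 - <<'E'
from h import *
where()
E
```

```text
panel [-21.3 -41.1 121.1] F [-8.  -0.8 -8.8] gap 29.0 t 5.7 rot [-179.8  -31.9    0.9] q [-37. -36. 128.  21.  64. -43.]
```

apply_moves(targets="0 0 0 0 1.64 -0.55 2; 0 0 0 0 3.33 -0.85 2; 0 0 0 0 5.06 -0.9 2; 0 0 0 0 6.76 -0.7 2; 0 0 0 0 8.4 -0.2 2")

```text
time: 6.2
tool_pos: [490.1, -238.1, 227.9]
tcp_rot: [-179.9, -31.8, 0.9]
ft_force: [-16.5, 0.2, -4.9]
finger_gap: 29.7
```

```bash
python3 - <<'E'
from h import *
where()
E
```

```text
panel [ -21.5 -125.9  123. ] F [-16.6   0.4   4.6] gap 29.7 t 6.2 rot [-179.9  -31.8    0.9] q [-47. -27. 122.  26.  65. -55.]
```

apply_moves(targets="0 0 0 0 1.0 0.4 2; 0 0 0 0 1.9 0.9 2; 0 0 0 0 2.7 1.4 2; 0 0 0 0 2.7 1.4 2; 0 0 0 0 2.7 1.4 2")

```text
time: 6.7
tool_pos: [497.8, -265.6, 216.0]
tcp_rot: [-180.0, -31.8, 0.9]
ft_force: [-20.8, -3.9, -3.9]
finger_gap: 29.2
```

apply_moves(targets="0 0 0 0 0 0 8.5; 0 0 0 0 0 0 8.5; 0 0 0 0 0 0 8.5; 0 0 0 0 0 0 8.5; 0 0 0 0 0 -3 8.5")

```text
time: 7.2
tool_pos: [483.9, -263.1, 239.7]
tcp_rot: [-179.6, -31.9, 0.8]
ft_force: [-0.3, 0.6, 0.0]
finger_gap: 85.3
```

```bash
python3 - <<'E'
from h import *
where()
save('scene','s3.png');im=cv2.imread('pics/s3.png')[130:330,150:380];cv2.imwrite('pics/s3c.png',cv2.resize(im,None,fx=3,fy=3,interpolation=cv2.INTER_CUBIC))
plan([(-20,-100,130),(-20,-30,90),(-20,-30,50)],gap=0)
E
```

```text
panel [ -20.7 -150.9  136.4] F [-0.3  0.6  0.2] gap 85.3 t 7.2 rot [-179.6  -31.9    0.8] q [-50. -25. 119.  27.  67. -58.]
-0.002 -0.003 0.005 -0.15 -2.64 0.63 0 ;
-0.002 -0.003 0.005 -0.29 -5.28 1.26 0 ;
-0.002 -0.003 0.005 -0.28 -8.78 3.27 0 ;
-0.002 -0.003 0.005 -0.27 -12.27 5.27 0 ;
-0.002 -0.003 0.005 -0.28 -12.27 9.27 0 ;
```

View pics/s3c.png

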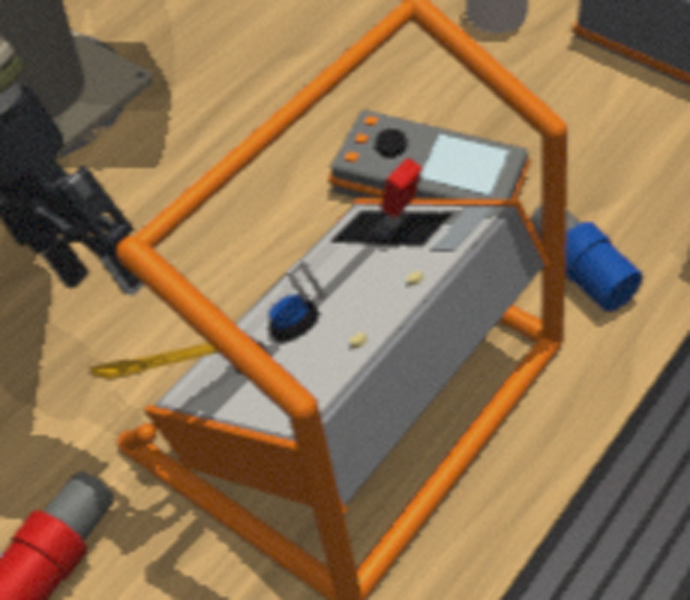

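The hasp is fully open (crop (365, 150)) and the button is bare at crop (308, 290). Next I'll close the fingers and move over the button.

apply_moves(targets="0 0 0 0 -2.6 0 0; 0 0 0 0 -5.2 0.8 0; 0 0 0 0 -8.7 2 0; 0 0 0 0 -12.1 4 0; 0 0 0 0 -12.1 6 0")

```text
time: 7.75
tool_pos: [515.4, -140.0, 193.0]
tcp_rot: [-180.0, -32.3, 1.1]
ft_force: [1.3, -0.6, -0.7]
finger_gap: 11.9
```

apply_moves(targets="0 0 0 0 0 1 0; 0 0 0 0 0 2 0; 0 0 0 0 0 3 0; 0 0 0 0 0 3 0; 0 0 0 0 0 3 0")

```text
time: 8.25
tool_pos: [530.4, -143.7, 166.8]
tcp_rot: [-179.9, -32.1, 0.8]
ft_force: [-0.3, -0.7, 0.8]
finger_gap: -0.2
```

```bash
python3 - <<'E'
from h import *
where(); plan([(-20,-30.5,25)],gap=0)
E
```

```text
panel [-18.7 -32.   49.2] F [ 0.2 -0.7  0.8] gap -0.2 t 8.25 rot [-179.9  -32.1    0.8] q [-32. -27. 128.  21.  52. -42.]
-0.003 -0.002 0.002 -0.13 -0.14 2.42 0 ;
```

Now I'll press in steps: to about 20, then to about 14 (fully in).

apply_moves(targets="0 0 0 -0.1 -0.15 1.5 0; 0 0 0 -0.1 -0.15 2.4 0; 0 0 0 -0.1 -0.15 2.7 0; 0 0 0 -0.1 -0.15 3 0; 0 0 0 -0.1 -0.15 3 0")

```text
time: 8.75
tool_pos: [545.5, -141.6, 140.9]
tcp_rot: [-180.0, -32.1, 0.9]
ft_force: [-4.1, -2.1, 2.0]
finger_gap: -0.1
```

```bash
python3 - <<'E'
from h import *
where()
E
```

```text
panel [-19.6 -30.1  19.3] F [-2.4 -2.1  3.8] gap -0.1 t 8.75 rot [-180.   -32.1    0.9] q [-30. -22. 128.  22.  48. -42.]
```

apply_moves(targets="0 0 0 0 0 0.2 0; 0 0 0 0 0 0.4 0; 0 0 0 0 0 0.55 0; 0 0 0 0 0 0.65 0; 0 0 0 0 0 0.65 0")

```text
time: 9.25
tool_pos: [548.6, -141.5, 137.0]
tcp_rot: [180.0, -32.1, 1.0]
ft_force: [-34.8, 2.6, 27.6]
finger_gap: -0.0
```

```bash
python3 - <<'E'
from h import *
where()
save('scene','s4.png');print([(d['at'],d['confidence']) for d in place_of('scene','lever_tip')])
M=camera_model('scene');p=np.load('pose.npy')
for a in (.76,-.44): print(proj(pw((-20+91*np.sin(a),110,91*np.cos(a)),p),M))
E
```

```text
panel [-19.  -30.1  14.3] F [-14.8   3.   41.8] gap -0.0 t 9.25 rot [180.  -32.1   1. ] q [-30. -21. 128.  22.  47. -42.]
[([179.6, 258.2], 0.83)]
[[186.58246899 285.33792857]]
[[182.50996269 258.21586976]]
```

The button bottomed out at 42 N and the lever has dropped: its tip was seen at (180, 258), against (182, 258) predicted. Retracting and going to the lever.

apply_moves(targets="0 0 0 0 0 -2 0; 0 0 0 0 0 -5 0; 0 0 0 -2 0 -8 0; 0 0 0 -5 -2 -10 0; 0 0 0 -7.6 -5 -10 0")

```text
time: 9.85
tool_pos: [443.8, -99.9, 165.2]
tcp_rot: [-179.8, -32.5, 0.8]
ft_force: [21.1, 2.2, 27.9]
finger_gap: -0.3
```

```bash
python3 - <<'E'
from h import *
where(); plan([(-98,110,110),(-98,110,57)],gap=0)
E
```

```text
panel [-92.6  12.8  93.5] F [32.7  2.  12.4] gap -0.3 t 9.85 rot [-179.8  -32.5    0.8] q [-34. -51. 143.  20.  62. -40.]
-0.004 -0.008 0.002 -0.17 -3.24 -0.54 0 ;
-0.004 -0.008 0.002 -0.34 -6.49 -1.08 0 ;
-0.004 -0.008 0.002 -0.51 -9.73 -1.61 0 ;
-0.004 -0.008 0.002 -0.53 -9.72 1.04 0 ;
-0.004 -0.008 0.002 -0.55 -9.71 3.69 0 ;
```

```bash
python3 - <<'E'
from h import *
s=sense();print(s['joint_pos'].round(2),s['qd'].round(1))
save('scene','s5.png'); where(); print(sense()['joint_pos'].round(2))
E
```

```text
[-33.67 -51.21 142.73  20.22  62.4  -39.8 ] [ 27.7  -3.5  54.4  -7.7 -27.   23.7]
panel [-97.6  16.3  89.6] F [ 0.8 -1.4 -3.1] gap 0.2 t 9.9 rot [-179.5  -32.     0.7] q [-33. -51. 143.  20.  62. -40.]
[-33.38 -51.05 143.11  20.13  62.39 -39.61]
```

View pics/s5.png

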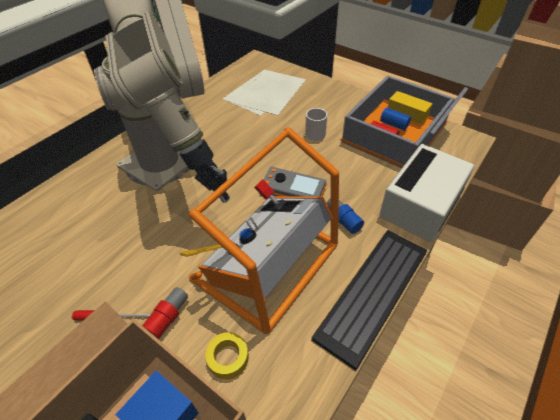

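The scene shows the lever dropped (red handle at about (187, 263)), the hasp open at (250, 195), and the gripper free in front of the bar. The arm is near its folding limit here, so I'll use less tilt for the start of the lever lift.

```bash
cat >> h.py <<'E'
def planw(wps,gap=0):
    "wps: (x,y,z world, tilt deg)"
    a=np.load('pose.npy')[2]; s=sense(); R0=Ro.from_euler('xyz',s['tcp_rot'],degrees=True); p0=s['tool_pos']
    for x,y,z,t in wps:
        T=Ro.from_euler('xyz',[180,-t,np.degrees(a)],degrees=True)
        print(' '.join(f'{v:.3f}' for v in (R0.inv()*T).as_rotvec()),' '.join(f'{v:.2f}' for v in R0.inv().apply(np.array([x,y,z])-p0)/10),gap,';')
def lev(phi,tau,d=23,r=68,h=14.5):
    f,t=np.radians([phi,tau]); P=np.array([553.8,124.4]); b=np.array([-np.sin(t),np.cos(t)]);n=np.array([np.cos(t),np.sin(t)])
    L=np.array([-np.sin(f),np.cos(f)]);u=np.array([-np.cos(f),-np.sin(f)])
    K=P+91*L+10*u-d*b if phi>tau else P+r*L+10*u
    q=K-h*n; return (q[0],-1.4+(q[0]-553.8)*.0116,q[1],tau)
E
python3 - <<'E'
from h import *
where()
planw([(445,-80,165,25),(445,-55,160,19),(445,-30,145,15),(442,-10,135,15),(440,-2,132,15)])
for f,t,d in ((57,15,30),(45,20,26),(33,26,23),(20,30,23),(8,32,23),(0,32,23),(-5,32,23),(-9,32,23),(-11.5,32,23)): print(f,np.round(lev(f,t,d),1))
E
```

```text
panel [-97.6  16.3  89.6] F [ 0.8 -1.4 -3.1] gap 0.2 t 9.9 rot [-179.5  -32.     0.7] q [-33. -51. 143.  20.  62. -40.]
-0.010 -0.122 0.002 0.61 -1.64 -0.28 0 ;
-0.010 -0.227 0.002 0.37 -4.14 0.18 0 ;
-0.010 -0.296 0.003 -0.40 -6.63 1.50 0 ;
-0.010 -0.296 0.003 -1.16 -8.62 2.22 0 ;
-0.010 -0.296 0.003 -1.48 -9.42 2.38 0 ;
57 [465.8  -2.4 132.8  15. ]
45 [477.6  -2.3 152.3  20. ]
33 [492.9  -2.1 168.2  26. ]
20 [508.6  -1.9 177.6  30. ]
8 [522.1  -1.8 182.7  32. ]
0 [531.5  -1.7 184.7  32. ]
-5 [537.5  -1.6 185.3  32. ]
-9 [542.3  -1.5 185.4  32. ]
-11.5 [545.3  -1.5 185.3  32. ]
```

apply_moves(targets="0 -0.12 0 0.6 -1.6 -0.1 0; 0 -0.227 0 0.4 -4.1 0.2 0; 0 -0.296 0 -0.4 -6.6 1.5 0; 0 -0.296 0 -1.1 -8.6 2.2 0; 0 -0.296 0 -1.1 -8.8 2.2 0")

```text
time: 10.4
tool_pos: [441.9, -7.2, 134.4]
tcp_rot: [-179.6, -15.0, 1.1]
ft_force: [-0.7, -0.5, -0.4]
finger_gap: -0.2
```

```bash
python3 - <<'E'
from h import *
s=sense();print(s['tool_pos'],s['tcp_rot'],s['joint_pos'].round(1),s['ft_force'])
planw([(442,-2.7,132,15)])
E
```

```text
[441.94286349  -7.20107877 134.37869265] [-179.61091017  -14.98160286    1.1411817 ] [-10.4 -31.6 130.4   3.6  66.6 -12.6] [-0.65966749 -0.50071809 -0.38146844]
-0.009 0.000 0.008 -0.05 -0.45 0.24 0 ;
```

Well placed, and clear of the joint limits. Now I'll compute the lifting rows.

```bash
python3 - <<'E'
from h import *
planw([(455,-2.5,132,15),lev(57,15,30),lev(51,17.5,28),lev(45,20,26),lev(39,23,24),lev(33,26,23),lev(20,30),lev(8,32),lev(0,32),lev(-5,32)])
E
```

```text
-0.009 0.000 0.008 1.21 -0.44 0.57 0 ;
-0.009 0.000 0.008 2.27 -0.43 0.77 0 ;
-0.009 0.044 0.008 3.07 -0.43 -0.05 0 ;
-0.009 0.088 0.008 3.92 -0.43 -0.80 0 ;
-0.009 0.140 0.007 4.84 -0.42 -1.47 0 ;
-0.010 0.192 0.007 5.81 -0.42 -1.95 0 ;
-0.010 0.262 0.007 7.56 -0.41 -2.45 0 ;
-0.010 0.297 0.007 9.00 -0.40 -2.59 0 ;
-0.010 0.297 0.007 9.96 -0.39 -2.54 0 ;
-0.010 0.297 0.007 10.55 -0.39 -2.45 0 ;
```

apply_moves(targets="-0.009 0 0.008 1.2 -0.44 0.6 0; -0.009 0 0.008 2.3 -0.43 0.75 0; -0.009 0.044 0.008 3.1 -0.43 -0.05 0; -0.009 0.088 0.008 3.9 -0.43 -0.8 0; -0.009 0.14 0.007 4.85 -0.42 -1.45 0")

```text
time: 10.9
tool_pos: [486.2, -5.4, 163.9]
tcp_rot: [179.9, -23.3, 0.5]
ft_force: [-0.4, -0.1, -0.9]
finger_gap: 0.4
```

```bash
python3 - <<'E'
from h import *
where()
save('scene','s6.png');print([(d['at'],d['confidence']) for d in place_of('scene','lever_tip')])
im=cv2.imread('pics/s6.png')[130:330,150:380];cv2.imwrite('pics/s6c.png',cv2.resize(im,None,fx=3,fy=3,interpolation=cv2.INTER_CUBIC))
planw([lev(33,26),lev(20,30),lev(8,32),lev(0,32),lev(-5,32),lev(-9,32)])
E
```

```text
panel [-56.4 106.7  69.3] F [-0.9 -0.1 -0.5] gap 0.4 t 10.9 rot [179.9 -23.3   0.5] q [-10. -34. 130.   5.  60. -12.]
[([179.3, 260.7], 0.9)]
0.003 0.045 -0.002 0.76 -0.33 -0.09 0 ;
0.003 0.115 -0.002 2.57 -0.34 -0.33 0 ;
0.003 0.150 -0.002 4.01 -0.34 -0.25 0 ;
0.003 0.150 -0.002 4.95 -0.34 -0.07 0 ;
0.003 0.150 -0.002 5.53 -0.35 0.12 0 ;
0.003 0.150 -0.002 5.97 -0.35 0.30 0 ;
```

View pics/s6c.png

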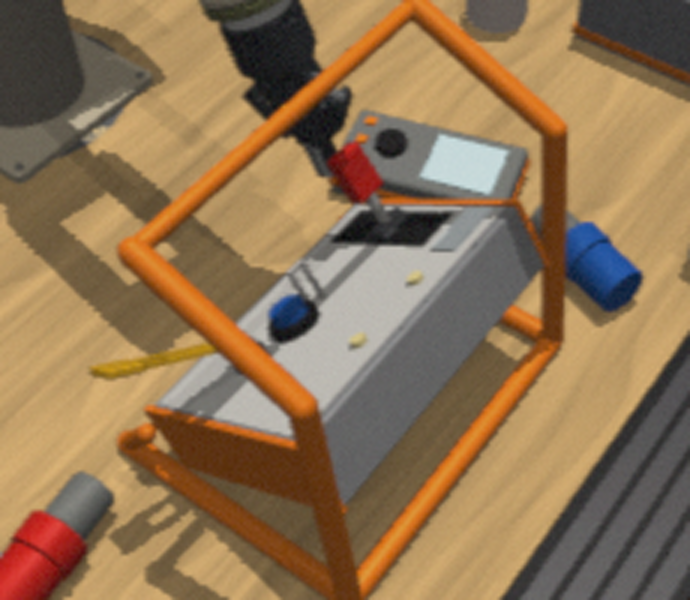

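The lever is only slightly raised (red handle at crop (170, 355)). The finger tip seems thinner than I assumed, so I'll go deeper under the handle and push on.

apply_moves(targets="0 0 0 0 -0.34 0.7 0; 0 0 0 0 -0.34 1.4 0; 0 0.04 0 1.0 -0.34 1.4 0; 0 0.08 0 2.0 -0.34 1.2 0; 0 0.12 0 3.0 -0.34 1.0 0")

```text
time: 11.5
tool_pos: [517.9, -1.2, 165.7]
tcp_rot: [179.9, -30.1, 0.6]
ft_force: [-0.6, -0.2, -1.1]
finger_gap: -0.3
```

```bash
python3 - <<'E'
from h import *
where()
save('scene','s7.png');print([(d['at'],d['confidence']) for d in place_of('scene','lever_tip')])
p=np.load('pose.npy');M=camera_model('scene')
for f in (57,50,40,30,20,10,0,-11.5):
    a=np.radians(32-f); print(f,proj(pw((-20+91*np.sin(a),110,91*np.cos(a)),p),M).round(1))
print(sense()['tool_pos'])
planw([lev(20,30,r=62,h=9),lev(8,32,r=62,h=9),lev(0,32,r=64,h=9),lev(-5,32,r=66,h=9),lev(-9,32,h=9),lev(-11,32,h=9)])
E
```

```text
panel [-28.6 110.6  54. ] F [-1.1 -0.2 -0.6] gap -0.3 t 11.5 rot [179.9 -30.1   0.6] q [ -9. -34. 133.   6.  52. -12.]
[([176.2, 272.8], 0.74)]
57 [[182.5 258.3]]
50 [[181.2 259.9]]
40 [[180.  262.9]]
30 [[179.6 266.5]]
20 [[180.  270.6]]
10 [[181.2 275.1]]
0 [[183.3 279.8]]
-11.5 [[186.6 285.3]]
[517.39764589  -1.05897484 165.10737236]
0.002 -0.001 -0.002 0.31 0.08 -0.93 0 ;
0.002 0.034 -0.002 1.61 0.08 -0.74 0 ;
0.002 0.034 -0.002 2.55 0.07 -0.66 0 ;
0.002 0.034 -0.002 3.18 0.07 -0.60 0 ;
0.002 0.034 -0.002 3.72 0.07 -0.53 0 ;
0.002 0.034 -0.002 3.92 0.07 -0.41 0 ;
```

apply_moves(targets="0 0.02 0 0.8 0.08 -0.6 0; 0 0.034 0 1.6 0.08 -0.7 0; 0 0.034 0 2.1 0.07 -0.65 0; 0 0.034 0 2.6 0.07 -0.6 0; 0 0.034 0 3.0 0.07 -0.6 0")

```text
time: 12.1
tool_pos: [540.9, -1.7, 186.3]
tcp_rot: [179.9, -32.0, 0.6]
ft_force: [0.6, 0.7, -0.5]
finger_gap: -0.1
```

```bash
python3 - <<'E'
from h import *
where()
save('scene','s8.png');print([(d['at'],d['confidence']) for d in place_of('scene','lever_tip')])
E
```

```text
panel [  1.9 109.9  59.3] F [ 0.2  0.7 -0.7] gap -0.1 t 12.1 rot [179.9 -32.    0.6] q [ -9. -32. 130.   6.  51. -12.]
[([181.2, 282.2], 0.56), ([218.2, 343.0], 0.34)]
```

apply_moves(targets="0 0 0 0.1 0 0 0; 0 0 0 0.2 0 0 0; 0 0 0 0.3 0 0 0; 0 0 0 0.4 0 0 0; 0 0 0 0.4 0 0 0")

```text
time: 12.7
tool_pos: [543.8, -1.6, 188.3]
tcp_rot: [179.9, -32.0, 0.6]
ft_force: [0.0, -0.3, 0.4]
finger_gap: 0.0
```

```bash
python3 - <<'E'
from h import *
where()
E
```

```text
panel [  5.4 109.9  59.4] F [ 0.2 -0.3  0.3] gap 0.0 t 12.7 rot [179.9 -32.    0.6] q [ -9. -32. 129.   6.  51. -12.]
```

apply_moves(targets="0 0 0 -1 0 0 0; 0 0 0 -2.5 0 0 0; 0 -0.07 0 -4 0 -0.5 0; 0 -0.14 0 -5.5 0 -1 0; 0 -0.14 0 -6.5 0 -1.5 0")

```text
time: 13.2
tool_pos: [480.0, -2.2, 166.4]
tcp_rot: [179.9, -23.9, 0.5]
ft_force: [0.5, -0.1, 0.5]
finger_gap: 0.3
```

apply_moves(targets="0 -0.06 0 -0.8 -0.8 0 0; 0 -0.12 0 -1.6 -1.6 0 0; 0 -0.12 0 -1.6 -2.5 0 0; 0 -0.12 0 -1.6 -2.5 0 0; 0 -0.12 0 -1.6 -2.5 0 0")

```text
time: 13.7
tool_pos: [465.6, 22.9, 159.5]
tcp_rot: [179.9, -17.2, 0.6]
ft_force: [-0.1, 0.2, -0.6]
finger_gap: 0.2
```

```bash
python3 - <<'E'
from h import *
where(); print(sense()['tool_pos'])
save('scene','s9.png');print([(d['at'],d['confidence']) for d in place_of('scene','lever_tip')])
im=cv2.imread('pics/s9.png')[130:330,150:380];cv2.imwrite('pics/s9c.png',cv2.resize(im,None,fx=3,fy=3,interpolation=cv2.INTER_CUBIC))
print(np.abs(cv2.imread('pics/s9.png').astype(int)-cv2.imread('pics/scene0.png'))[170:210,272:300].mean())
E
```

```text
panel [-75.9 135.3  76.3] F [-0.4  0.2 -0.4] gap 0.2 t 13.7 rot [179.9 -17.2   0.6] q [ -5. -30. 127.   2.  66.  -6.]
[465.58112745  22.94206623 159.48964045]
[([184.8, 284.7], 0.54)]
4.399702380952381
```

View pics/s9c.png

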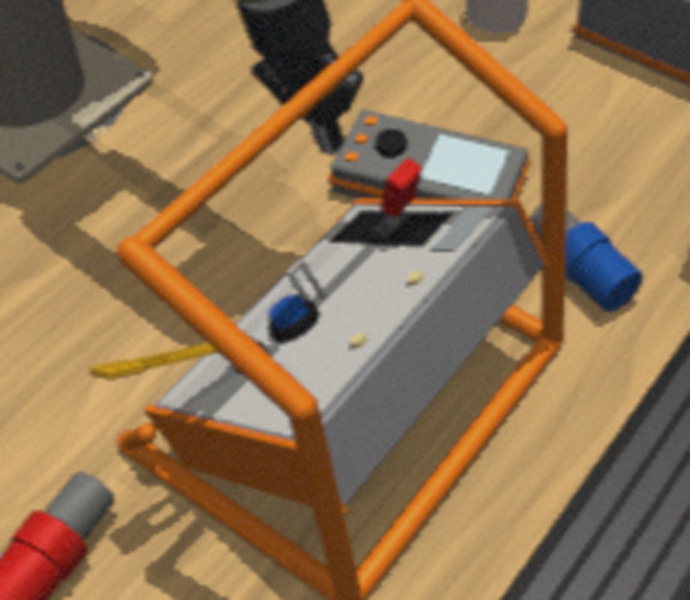

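The red lever is home at crop (188, 403), the same place as at the start. The hasp is open at (362, 150), the button is out, and the gripper is free at (145, 325). Handing in.

```bash
python3 -c "
from h import *
print(hand_in())"
```

```text
the job is handed in; nothing more can be done
None
```

I handed the job in at about 14 s of the 53 s allowed; no verdict was reported.

- **Hasp:** I pinched the tab, lifted it off the staple and swung it over to about 2.15 rad before letting go. It fell open, and the last picture still shows it open and well clear of the button.
- **Test button:** I pressed it until it bottomed, with the fingertips 14.3 mm above the face and about 42 N along the press. The lever then dropped by itself: its tip was seen at (180, 258), against (182, 258) predicted for dropped.
- **Lever:** I pushed it back up from underneath with the closed fingers. After I backed off, its tip was at (185, 285), against (187, 285) predicted for home, and it looked the same as at the start.
- **Last check:** the gripper was touching nothing, with forces below 1 N. The plugs and tester looked unmoved in the last picture, a crop around the unit; I did not look at the mug, tape and driver again at the end.

**Possible problems:**
- **Joint range:** while backing off from the button, one reading of joint 2 was -51.21°, just past its -51.17° limit. It read -51.05° one control step later. That may be noise or a slight overshoot, and I moved away at once.
- **Force spike:** the same fast move showed about 35 N at the wrist. It was gone at the next reading, so it was most likely from braking rather than contact.
- **First lever push:** it barely raised the lever, because the fingers were too high on the handle. I went about 14 mm deeper and the second push worked.

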